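# Park two hair rollers at the top of their sloped gutters

## Task

Both hair rollers are lying at the bottom of the sloping gutters of the white roller rack. With a fingertip, push each one up its own gutter and over the crest near the top, so that it settles in the dip against the end wall and cannot roll back. Only push them, do not pick them up, and leave the other things on the vanity where they are.

Things in the scene. Friction and masses are not known exactly. Their poses are not given: they have to be found in the camera images.
- rack: white plastic roller rack fixed to the vanity, 236 mm long (x), 160 mm wide (y), 62 mm tall. Origin: on the table, mid-width; z up; x points uphill along the gutters (level). Two equal open-topped gutters side by side, 71 mm wide inside, centre lines at y = +38.5 and -38.5 mm, between 6 mm walls that stand 15 mm above the sloping floor. A roller let go on the slope rolls back down.
- ramp: rising floor of the rack, fixed to it, sloping up at 8 degrees from rack x = -120 mm. Origin: mid-width on the low edge of the floor surface, 12 mm above the table; x uphill along the surface, y as the rack's, z square to the surface. At the low end each gutter has two corner tabs (14 mm wide, 10 mm high, 4 mm thick) that hold the roller; the 43 mm between them is open for a fingertip.
- crest (a point): middle (y = 0) of the crest line where the gutter floor stops rising: rack x = +65 mm, 38 mm above the table. Beyond it the floor falls at 8 degrees to the end wall, so a roller past the crest rolls by itself to the wall and stays.
- end_stop (a point): foot of the end wall's near face, at mid-width: rack x = +110 mm, floor there 32 mm above the table. The wall is 6 mm thick, spans both gutters, and its top is 62 mm above the table.
- fat_roller: the thicker hair roller: ribbed grey plastic barrel with white end rims, 44 mm in diameter, 66 mm long, about 60 g, lying across one of the gutters (either one) at its low end. Origin at its centre, half-way along its axis; its y axis is that axis (x and z turn as it rolls). Parked, the centre is at x = 88 mm in the rack's frame, about 57 mm above the table.
- slim_roller: the thinner hair roller: same look, 32 mm in diameter, 66 mm long, about 40 g, lying across the other gutter at its low end. Origin at its centre, half-way along its axis; its y axis is that axis (x and z turn as it rolls). Parked, the centre is at x = 94 mm in the rack's frame, about 50 mm above the table.
- polish: bystander: glass nail polish bottle with black cap, 30 mm in diameter, 68 mm tall, standing beside the rack; origin at the centre of its underside.
- sharpener: bystander: steel pencil sharpener, a 26 mm cube, beside the rack; origin at the centre of its underside.
- clip: bystander: rose gold metal hair clip, about 85 mm long, 14 mm wide, lying flat beside the rack; origin at the centre of its underside.
- cup: bystander: grey ceramic cup, 74 mm in diameter, 95 mm tall, with makeup pencils up to 170 mm above the table; origin at the centre of its underside.
- jar: bystander: glass cream jar with white lid, 60 mm in diameter, 45 mm tall; origin at the centre of its underside.
- brush: bystander: wooden hairbrush lying bristles down, about 210 mm long, 62 mm wide, 28 mm tall; origin near its middle, on the table.
Things that resemble listed ones, but are neither listed nor needed, are in the scene too. Leave any orange or red look-alike of the fat_roller alone. Leave any yellow look-alike of the slim_roller alone.

How it is judged:
By the outcome, as a careful person would: the job done as asked, in the order asked, and still so for the second after the job is handed in, with the robot touching nothing.
It also fails if it takes over 64 s, if anything falls off the work surface, if the arm or the gripper's body presses on something with over 40 N, if the wrist force passes 120 N, or if a joint passes its speed limit or range.

## Robot

A 7-joint arm with a two-finger parallel gripper is mounted at the origin on the work surface. World frame = base frame: x ahead of the robot, y to its left, z up, the work surface at z = 0. Lengths are in m, angles in rad, forces in N, time in s.
With the tool pointing down it reaches from about 0.4 to 0.9 m from the base axis. Payload 5.5 kg.
Tool frame: the origin (TCP) lies at the centre of the arm's flange, where the gripper is bolted on; the fingertips stand 173 mm ahead of it and the grasp point (between the pads) lies 155 mm ahead of it; z points along the fingers, y is the direction in which the jaws open and shut (so a half turn about z gives the same grasp; the last joint's range is limited). The gripper opens to 85 mm and grips with 20 to 120 N. Pads are 22 mm wide; open, the fingers measure 114 mm over their backs; the gripper's body (76 mm by 85 mm) begins 54 mm behind the grasp point. The pads swing forward as they close: fully open they stand 13 mm farther back than shut.
Start: joints at [1.525, 0.501, -0.427, 1.55, 0.221, 1.138, -0.21], TCP at [0.198, -0.619, 0.405] pointing down, gripper open.
Joint ranges: [-2.88, 2.88], [-0.31, 2.03], [-1.54, 1.56], [0.2, 2.42], [-1.41, 4.55], [0.19, 2.02], [-2.57, 2.57]. Speed limits (rad/s): [2.57, 2.57, 3.14, 3.14, 3.14, 3.14, 3.14].

## Interface

Orientations are given as a 3x3 rotation matrix whose columns are the frame's x, y, z axes.
In Python, from rig import * gives the robot as it stands.
- The arm moves only by the tool jog_arm, never from a script. Its argument "commands" is a list of rows, each a list of 2 entries, a list of its own where there are three numbers: the shift along the tool's x, y, z in cm, then the turn, a rotation vector about the tool's x, y, z in degrees. A call has 1 to 5 rows; each row is the pose to reach, as a shift and turn from the pose measured when the call began, along the tool's axes at that moment; what a row does not reach only later rows make up. A row lasts 1/8 s, in which the tool goes at most 62.5 mm and 10.7 degrees, less where a joint would pass 70% of its speed; a pose out of reach is approached as far as the arm can. A call with a gripper value outside its range is refused whole. "hand" is the finger opening in cm, from 0 to 8.54, set as the call begins (left out, the last holds). The fingers move at their own pace and stop on an object; "squeeze" is the grip in N (left out, the last holds). Time passes only in rows, so rows that repeat a pose let the fingers close. It gives the time, the measured TCP pose, the force and the opening at its end, in the units of the state.
- read_state(): the state, without advancing time (a new reading comes with each control period).
- get_image(name): name is "scene" or "top"; returns (picture, depth): 400x640x3 uint8, blue, green, red; 400x640 float32, m along the optical axis (not along the pixel's ray), 0 where there is no reading.
- camera_params(name): a dict with "fovy" (degrees; the focal length in pixels is half the picture's height over the tangent of half this angle, whatever the lens; pixels are square), "cx", "cy" (the principal point, pixels), "R" (3x3) and "t" (3): a world point X has camera coordinates R X + t. Camera axes: x right, y down, z forward; pixel columns grow to the right and rows downward; lengths in m; the calibration is good to about 2 mm. A picture is of the moment at which its call begins. camera_params takes no time and is no camera call.
- hand_in(): hands the job in, once; it reports no verdict.
The state is a dict: "t": time; "q": joint angles; "joint_vel": joint speeds; "tau": joint torques, N m; "tool_pos": TCP position; "tcp_rot": TCP orientation; "contact_force": force on the tool from outside, world axes, zero at the start; "wrist_torque": the same for the moment, N m; "grip_width": finger opening in m.
Only numpy, scipy, OpenCV 4.12 (cv2) and the standard library are available. Lean on these libraries where they do the work, as an engineer would, in place of code of your own. Each camera call takes 0.05 s, during which the arm holds its last target. There are 200 camera calls.

## Working session

There is one attempt and no reset: what is moved stays moved. The work goes in short steps, Python scripts to look and compute and a tool call to move; the robot and the scene stay as the last step left them, time stands still between calls to the robot, and variables do not carry over. Pictures are saved under pics/ and viewed, about 8 in all and at most 12, crops included, and the job is handed in when it is done.

Besides the shell and the picture viewer there is one more tool, called after "Call:" as a command line: name --argument value ..., lists and objects as JSON in quotes. jog_arm: Moves the arm, as the interface text tells. Its arguments: {"type":"object","properties":{"commands":{"type":"array","items":{"type":"array"}},"hand":{"type":"number"},"squeeze":{"type":"number"}},"required":["commands"]}

```bash
mkdir -p pics
cat > h.py <<'E'
from rig import *
import numpy as np, cv2
def save(name,fn,crop=None,s=1):
    im,d=get_image(name); np.save('pics/%s_d.npy'%name,d); cv2.imwrite('pics/%s_raw.png'%name,im)
    if crop: x0,y0,x1,y1=crop; im=im[y0:y1,x0:x1]
    cv2.imwrite('pics/'+fn,cv2.resize(im,None,fx=s,fy=s,interpolation=cv2.INTER_CUBIC))
def P(name,u,v,z=None):
    """world point of pixel, by depth or on plane z"""
    c=camera_params(name); f=200/np.tan(np.radians(c['fovy'])/2); R=np.array(c['R']);t=np.array(c['t'])
    r=np.array([(u-c['cx'])/f,(v-c['cy'])/f,1]); o=-R.T@t
    if z is None: return R.T@(r*np.load('pics/%s_d.npy'%name)[int(round(v)),int(round(u))]-t)
    w=R.T@r; return o+w*(z-o[2])/w[2]
def px(name,X):
    c=camera_params(name); f=200/np.tan(np.radians(c['fovy'])/2)
    p=np.array(c['R'])@X+c['t']; return p[:2]/p[2]*f+[c['cx'],c['cy']]
E
python3 - <<'E'
from h import *
save('top','top0.png',s=1.25); save('scene','sc0.png',s=1.25)
for n in('top','scene'):
    c=camera_params(n); print({k:np.round(v,3).tolist() for k,v in c.items()})
s=read_state(); print(s['t'],s['tool_pos'],s['tcp_rot'],s['contact_force'])
E
```

```text
{'fovy': 54.669, 'cx': 324.711, 'cy': 199.455, 'R': [[-0.007, -1.0, 0.006], [-0.998, 0.007, -0.064], [0.064, -0.006, -0.998]], 't': [-0.01, 0.531, 1.276]}
{'fovy': 53.081, 'cx': 323.159, 'cy': 207.454, 'R': [[-0.221, 0.975, -0.013], [0.6, 0.125, -0.79], [-0.769, -0.182, -0.612]], 't': [0.138, -0.289, 1.504]}
0.1 [ 0.19741854 -0.61896575  0.40376495] [[ 9.52689900e-01  3.03943673e-01 -4.45424460e-04]
 [ 3.03943986e-01 -9.52688403e-01  1.69100040e-03]
 [ 8.96181555e-05 -1.74638309e-03 -9.99998471e-01]] [-0.60578712  0.18054518 -0.53796048]
```

View pics/top0.png

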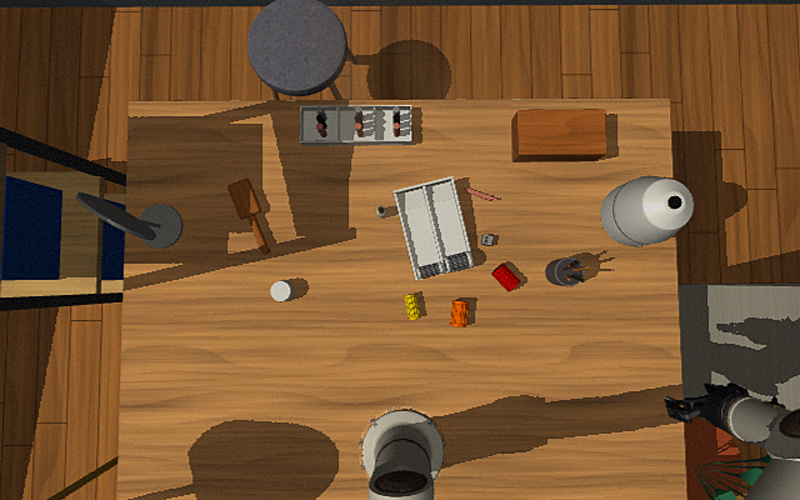

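View pics/sc0.png

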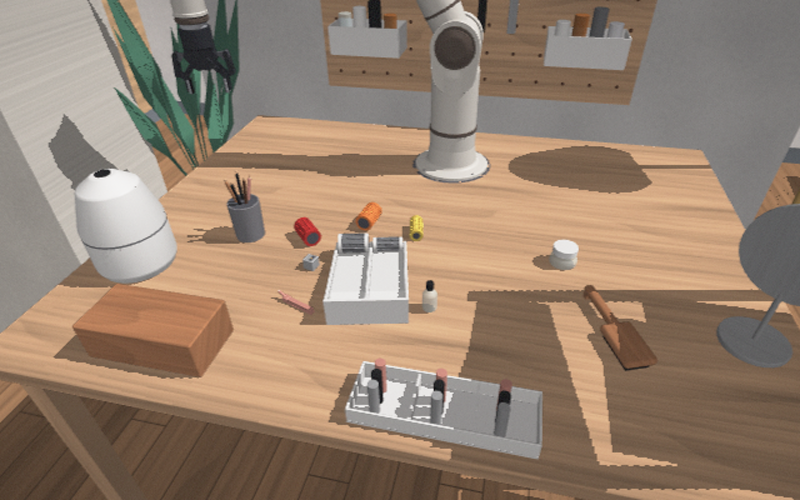

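Top view: the rack sits at about (433,228) with its low end toward the robot, and two grey rollers lie there at (430,270) and (459,262). The look-alikes are outside the rack: yellow (412,306), orange (459,313) and red (506,277). The grey pair in the gutters fits the description; I'll confirm in a crop.

Run:
```python
from h import *
a=cv2.imread('pics/top_raw.png')[130:275,290:430]
cv2.imwrite('pics/c1.png',cv2.resize(a,None,fx=4,fy=4,interpolation=cv2.INTER_CUBIC))
```

```text
(no output)
```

View pics/c1.png

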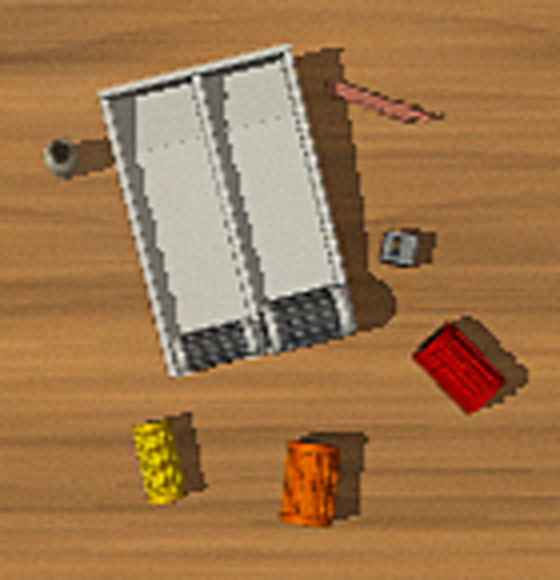

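The crop shows grey fat_roller in the right gutter at about (308,315) and grey slim_roller in the left at about (218,345). Red, orange and yellow are loose on the table outside the rack. I'll fit the rack pose from its corners.

```bash
cat >> h.py <<'E'
def rackfit():
    from scipy.optimize import least_squares
    c=np.array([[100,93],[290,45],[172,376],[354,332]])/4+[290,130]
    m=np.array([[.116,.08,.062],[.116,-.08,.062],[-.12,.08,.027],[-.12,-.08,.027]])
    T=lambda p,X:np.array([p[0]+np.cos(p[2])*X[0]-np.sin(p[2])*X[1],p[1]+np.sin(p[2])*X[0]+np.cos(p[2])*X[1],X[2]])
    r=least_squares(lambda p:np.ravel([px('top',T(p,X))-u for X,u in zip(m,c)]),[.6,0,.2])
    return r.x,r.fun,T
E
python3 - <<'E'
from h import *
p,e,T=rackfit(); print(p,np.degrees(p[2]),e.round(1))
# depth cloud refinement
d=np.load('pics/top_d.npy'); c=camera_params('top'); f=200/np.tan(np.radians(c['fovy'])/2)
v,u=np.mgrid[100:300,250:450]; z=d[100:300,250:450]
X=(np.stack([(u-c['cx'])/f*z,(v-c['cy'])/f*z,z],-1)-c['t'])@np.array(c['R'])
co,s=np.cos(p[2]),np.sin(p[2]); D=X[...,:2]-p[:2]
L=np.stack([D@[co,s],D@[-s,co],X[...,2]],-1).reshape(-1,3)
for y in(.0385,-.0385):
    for x in np.arange(-.135,.125,.012):
        m=(abs(L[:,0]-x)<.006)&(abs(L[:,1]-y)<.02); print(y,round(x,3),np.median(L[m,2]).round(4))
for x in(0,.05):
  for y in np.arange(-.09,.095,.004):
    m=(abs(L[:,0]-x)<.015)&(abs(L[:,1]-y)<.002); print((round(y,3),np.median(L[m,2]).round(3)),end=' ')
E
```

```text
[ 0.58408955 -0.08720094  0.23593767] 13.518232493515987 [-0.   0.1  0.1  0.5 -0.7  0.   0.6 -0.6]
0.0385 -0.135 -0.0001
0.0385 -0.123 0.0001
0.0385 -0.111 0.0417
0.0385 -0.099 0.0433
0.0385 -0.087 0.0194
0.0385 -0.075 0.017
0.0385 -0.063 0.0201
0.0385 -0.051 0.0205
0.0385 -0.039 0.0229
0.0385 -0.027 0.025
0.0385 -0.015 0.0262
0.0385 -0.003 0.0273
0.0385 0.009 0.0287
0.0385 0.021 0.0305
0.0385 0.033 0.0323
0.0385 0.045 0.0347
0.0385 0.057 0.0361
0.0385 0.069 0.0369
0.0385 0.081 0.0364
0.0385 0.093 0.0345
0.0385 0.105 0.0334
0.0385 0.117 0.0528
-0.0385 -0.135 0.0002
-0.0385 -0.123 0.0027
-0.0385 -0.111 0.0532
-0.0385 -0.099 0.0568
-0.0385 -0.087 0.0517
-0.0385 -0.075 0.0199
-0.0385 -0.063 0.019
-0.0385 -0.051 0.0195
-0.0385 -0.039 0.0226
-0.0385 -0.027 0.0238
-0.0385 -0.015 0.0259
-0.0385 -0.003 0.027
-0.0385 0.009 0.0296
-0.0385 0.021 0.031
-0.0385 0.033 0.0323
-0.0385 0.045 0.0346
-0.0385 0.057 0.036
-0.0385 0.069 0.0374
-0.0385 0.081 0.0374
-0.0385 0.093 0.035
-0.0385 0.105 0.0337
-0.0385 0.117 0.0557
  return _methods._mean(a, axis=axis, dtype=dtype,
  ret = ret.dtype.type(ret / rcount)
```

```bash
cat >> h.py <<'E'
def shift(x,y,ztip,rackyaw=True):
    """cm/deg jog from the present pose to rack (x,y), fingertip height ztip, tool x along rack x"""
    from scipy.spatial.transform import Rotation as Ro
    p,_,T=rackfit(); s=read_state(); R=np.array(s['tcp_rot']); W=T(p,np.array([x,y,ztip+.173]))
    c,n=np.cos(p[2]),np.sin(p[2]); G=np.array([[c,n,0],[n,-c,0],[0,0,-1]])
    return (R.T@(W-s['tool_pos'])*100).round(2).tolist(), np.degrees(Ro.from_matrix(R.T@G).as_rotvec()).round(1).tolist()
E
python3 - <<'E'
from h import *
p,e,T=rackfit(); co,s=np.cos(p[2]),np.sin(p[2])
for n,(u,v) in dict(ytop=(155,425),ybot=(168,500),otop=(310,445),red=(458,365)).items():
    w=P('top',290+u/4,130+v/4); D=w[:2]-p[:2]; print(n,w.round(3),(D@[co,s]).round(3),(D@[-s,co]).round(3))
print(shift(-.137,.0385,.15),shift(-.137,.0385,.027)); print(T(p,np.array([-.137,.0385,0])))
E
```

```text
ytop [ 0.409 -0.025  0.032] -0.156 0.101
ybot [ 0.345 -0.036 -0.001] -0.221 0.105
otop [ 0.392 -0.151  0.048] -0.202 -0.017
red [ 0.456 -0.272  0.047] -0.168 -0.15
([39.62, -43.73, 8.16], [-0.1, -0.0, 4.2]) ([39.62, -43.71, 20.46], [-0.1, -0.0, 4.2])
[ 0.4418855  -0.08179196  0.        ]
```

Call:
jog_arm --commands '[[[39.6, -43.7, 0], [0, 0, 4.2]], [[39.6, -43.7, 0], [0, 0, 4.2]], [[39.6, -43.7, 0], [0, 0, 4.2]], [[39.6, -43.7, 0], [0, 0, 4.2]], [[39.6, -43.7, 0], [0, 0, 4.2]]]' --hand 1.2 --squeeze 20

```text
t: 0.72
tool_pos: [0.3274, -0.3327, 0.4045]
tcp_rot: [[0.972, 0.233, -0.001], [0.233, -0.972, 0.002], [-0.0, -0.002, -1.0]]
contact_force: [1.4, -0.6, 0.5]
grip_width: 0.012
```

```bash
python3 -c "
from h import *
print(shift(-.137,.0385,.1),read_state()['tool_pos'])"
```

```text
([16.99, -21.71, 13.18], [-0.1, 0.0, -0.0]) [ 0.32740355 -0.33273481  0.40447849]
```

Call:
jog_arm --commands '[[[17, -21.7, 6], [0, 0, 0]], [[17, -21.7, 8], [0, 0, 0]], [[17, -21.7, 10], [0, 0, 0]], [[17, -21.7, 13.2], [0, 0, 0]], [[17, -21.7, 13.2], [0, 0, 0]]]'

```text
t: 1.35
tool_pos: [0.4425, -0.0806, 0.272]
tcp_rot: [[0.973, 0.233, 0.0], [0.233, -0.973, 0.001], [0.001, -0.001, -1.0]]
contact_force: [0.9, -1.2, 1.2]
grip_width: 0.0119
```

```bash
python3 -c "
from h import *
print(shift(-.137,.0385,.027),read_state()['tool_pos'])"
```

```text
([-0.09, 0.11, 7.2], [-0.1, -0.0, -0.1]) [ 0.44249872 -0.0806263   0.27195241]
```

Call:
jog_arm --commands '[[[-0.1, 0.1, 3], [0, 0, 0]], [[-0.1, 0.1, 5.5], [0, 0, 0]], [[-0.1, 0.1, 7.2], [0, 0, 0]], [[-0.1, 0.1, 7.2], [0, 0, 0]]]'

```text
t: 1.85
tool_pos: [0.4412, -0.0817, 0.1991]
tcp_rot: [[0.973, 0.233, -0.002], [0.233, -0.973, 0.002], [-0.001, -0.002, -1.0]]
contact_force: [-0.9, -0.6, 0.7]
grip_width: 0.012
```

```bash
python3 -c "
from h import *
save('top','t1.png',(290,130,430,275),4)
print(shift(-.137,.0385,.027),shift(.07,.0385,.05))"
```

```text
([0.01, 0.0, -0.01], [-0.1, -0.0, -0.1]) ([20.71, -0.03, -2.31], [-0.1, -0.0, -0.1])
```

View pics/t1.png

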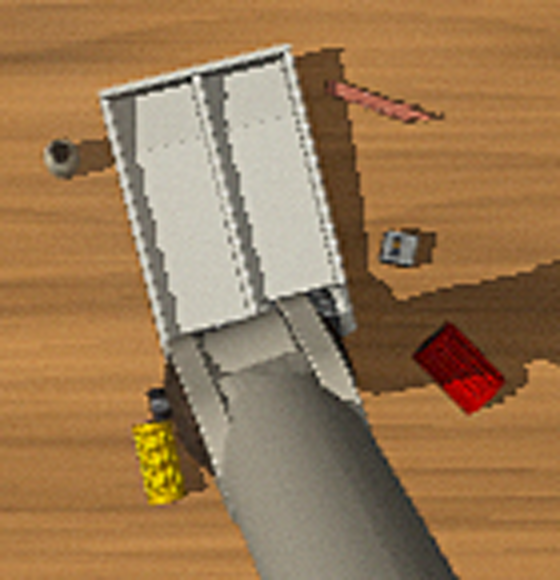

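Gripper is over the low end of the left gutter, clear of yellow (160,462). Start pushing the slim roller.

Call:
jog_arm --commands '[[[1, 0, 0], [0, 0, 0]], [[2, 0, 0], [0, 0, 0]], [[3, 0, -0.1], [0, 0, 0]], [[4, 0, -0.2], [0, 0, 0]], [[5, 0, -0.3], [0, 0, 0]]]'

```text
t: 2.52
tool_pos: [0.4911, -0.07, 0.203]
tcp_rot: [[0.973, 0.232, -0.0], [0.232, -0.973, 0.001], [0.0, -0.001, -1.0]]
contact_force: [-0.7, 0.3, -0.1]
grip_width: 0.012
```

Call:
jog_arm --commands '[[[1, 0, -0.15], [0, 0, 0]], [[2, 0, -0.3], [0, 0, 0]], [[3, 0, -0.45], [0, 0, 0]], [[4, 0, -0.6], [0, 0, 0]], [[5, 0, -0.7], [0, 0, 0]]]'

```text
t: 3.15
tool_pos: [0.5404, -0.0582, 0.2101]
tcp_rot: [[0.973, 0.233, -0.0], [0.233, -0.973, 0.001], [0.0, -0.001, -1.0]]
contact_force: [-0.5, -0.6, 0.2]
grip_width: 0.0117
```

```bash
python3 -c "
from h import *
save('scene','s2.png',(240,150,360,270),5)
print(shift(.05,.0385,.049))"
```

```text
([8.43, -0.01, -1.13], [-0.1, -0.1, -0.1])
```

View pics/s2.png

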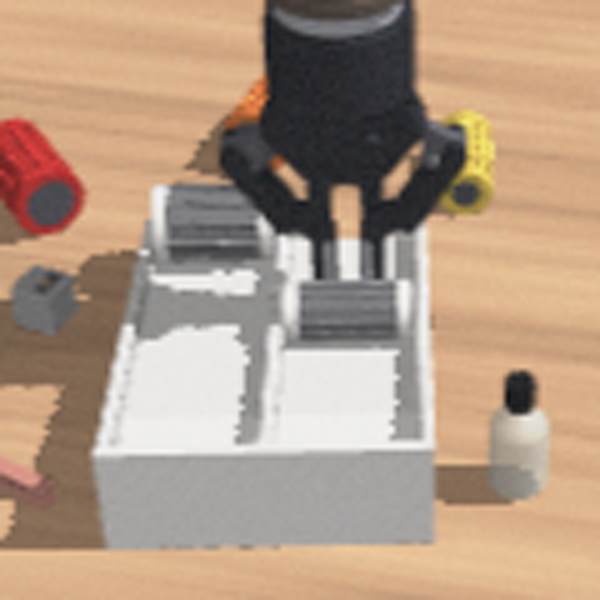

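The slim roller at (348,310) is being pushed straight, midway up its gutter. I'll continue over the crest.

Call:
jog_arm --commands '[[[1, 0, -0.15], [0, 0, 0]], [[2, 0, -0.3], [0, 0, 0]], [[3, 0, -0.45], [0, 0, 0]], [[4, 0, -0.6], [0, 0, 0]], [[5, 0, -0.7], [0, 0, 0]]]'

```text
t: 3.82
tool_pos: [0.591, -0.046, 0.2177]
tcp_rot: [[0.973, 0.233, 0.002], [0.233, -0.973, 0.002], [0.003, -0.001, -1.0]]
contact_force: [-1.6, -0.8, 0.5]
grip_width: 0.012
```

Call:
jog_arm --commands '[[[1, 0, -0.15], [0, 0, 0]], [[2, 0, -0.3], [0, 0, 0]], [[2.8, 0, -0.4], [0, 0, 0]], [[3.5, 0, -0.5], [0, 0, 0]], [[4, 0, -0.5], [0, 0, 0]]]'

```text
t: 4.45
tool_pos: [0.6304, -0.0365, 0.223]
tcp_rot: [[0.972, 0.233, 0.003], [0.233, -0.972, 0.002], [0.003, -0.002, -1.0]]
contact_force: [-1.5, -0.6, -0.2]
grip_width: 0.0118
```

Call:
jog_arm --commands '[[[-1, 0, -1], [0, 0, 0]], [[-2, 0, -6], [0, 0, 0]], [[-7, 0, -8], [0, 0, 0]], [[-12, 0, -8], [0, 0, 0]], [[-17, 0, -8], [0, 0, 0]]]'

```text
t: 5.08
tool_pos: [0.4626, -0.0768, 0.3031]
tcp_rot: [[0.973, 0.233, 0.003], [0.233, -0.973, 0.001], [0.003, 0.0, -1.0]]
contact_force: [-0.9, 0.0, 0.3]
grip_width: 0.0122
```

```bash
python3 -c "
from h import *
save('scene','s3.png',(240,150,360,270),5)
print(shift(-.137,-.0385,.1),shift(-.137,-.0385,.027))"
```

```text
([-1.39, 7.74, 2.81], [-0.0, 0.5, -0.1]) ([-1.33, 7.74, 10.11], [-0.0, 0.5, -0.1])
```

View pics/s3.png

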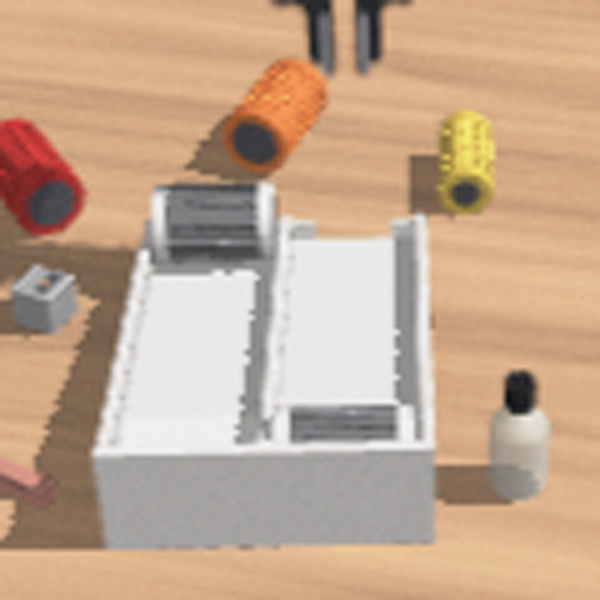

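Slim roller is parked behind the end wall at (345,423), and the bystanders are unmoved. Next is the fat roller.

Call:
jog_arm --commands '[[[-1.4, 4, 0], [0, 0, 0]], [[-1.4, 7.7, 0], [0, 0.5, 0]], [[-1.4, 7.7, 2.8], [0, 0.5, 0]], [[-1.4, 7.7, 2.8], [0, 0.5, 0]]]'

```text
t: 5.62
tool_pos: [0.458, -0.1565, 0.2721]
tcp_rot: [[0.973, 0.23, -0.003], [0.23, -0.973, 0.001], [-0.003, -0.002, -1.0]]
contact_force: [-0.4, 0.4, -1.1]
grip_width: 0.0119
```

```bash
python3 -c "
from h import *
print(shift(-.137,-.0385,.1),shift(-.137,-.0385,.028))"
```

```text
([0.18, 0.06, -0.09], [-0.1, 0.2, -0.2]) ([0.2, 0.07, 7.11], [-0.1, 0.2, -0.2])
```

Call:
jog_arm --commands '[[[0.2, 0.1, 3], [0, 0, 0]], [[0.2, 0.1, 5.5], [0, 0, 0]], [[0.2, 0.1, 7.1], [0, 0, 0]], [[0.2, 0.1, 7.1], [0, 0, 0]]]'

```text
t: 6.12
tool_pos: [0.4596, -0.1563, 0.2008]
tcp_rot: [[0.973, 0.231, -0.005], [0.231, -0.973, 0.002], [-0.004, -0.003, -1.0]]
contact_force: [-0.1, 0.3, 0.9]
grip_width: 0.0123
```

Call:
jog_arm --commands '[[[1, 0, 0], [0, 0, 0]], [[2, 0, 0], [0, 0, 0]], [[3, 0, -0.1], [0, 0, 0]], [[4, 0, -0.2], [0, 0, 0]], [[5, 0, -0.3], [0, 0, 0]]]'

```text
t: 6.75
tool_pos: [0.5091, -0.1446, 0.2038]
tcp_rot: [[0.973, 0.231, -0.005], [0.231, -0.973, 0.002], [-0.004, -0.003, -1.0]]
contact_force: [-1.2, -0.7, -0.2]
grip_width: 0.0124
```

Call:
jog_arm --commands '[[[1, 0, -0.15], [0, 0, 0]], [[2, 0, -0.3], [0, 0, 0]], [[3, 0, -0.45], [0, 0, 0]], [[4, 0, -0.6], [0, 0, 0]], [[5, 0, -0.7], [0, 0, 0]]]'

```text
t: 7.38
tool_pos: [0.5584, -0.1328, 0.2107]
tcp_rot: [[0.973, 0.231, -0.005], [0.231, -0.973, 0.002], [-0.004, -0.003, -1.0]]
contact_force: [-0.3, -0.8, 1.1]
grip_width: 0.0122
```

```bash
python3 -c "
from h import *
save('scene','s4.png',(240,150,360,270),5)
print(shift(.05,-.0385,.049))"
```

```text
([8.42, 0.01, -1.11], [-0.2, 0.1, -0.1])
```

View pics/s4.png

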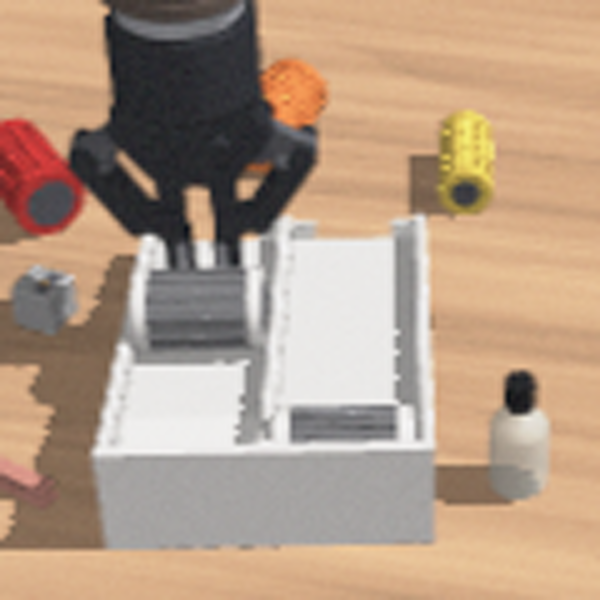

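The fat roller at (195,305) is straight and midway. Continue over the crest.

Call:
jog_arm --commands '[[[1, 0, -0.15], [0, 0, 0]], [[2, 0, -0.3], [0, 0, 0]], [[3, 0, -0.45], [0, 0, 0]], [[4, 0, -0.6], [0, 0, 0]], [[5, 0, -0.7], [0, 0, 0]]]'

```text
t: 8.05
tool_pos: [0.609, -0.1206, 0.218]
tcp_rot: [[0.973, 0.232, -0.003], [0.232, -0.973, 0.002], [-0.002, -0.003, -1.0]]
contact_force: [-0.3, -0.1, -0.0]
grip_width: 0.012
```

Call:
jog_arm --commands '[[[1, 0, -0.15], [0, 0, 0]], [[1.8, 0, -0.3], [0, 0, 0]], [[2.5, 0, -0.4], [0, 0, 0]], [[3.1, 0, -0.5], [0, 0, 0]], [[3.1, 0, -0.5], [0, 0, 0]]]'

```text
t: 8.68
tool_pos: [0.6397, -0.1131, 0.2231]
tcp_rot: [[0.973, 0.232, -0.002], [0.232, -0.973, 0.003], [-0.001, -0.003, -1.0]]
contact_force: [-0.2, -0.2, -1.0]
grip_width: 0.0118
```

Call:
jog_arm --commands '[[[-1, 0, -1], [0, 0, 0]], [[-2, 0, -6], [0, 0, 0]], [[-7, 0, -9], [0, 0, 0]], [[-12, 0, -10], [0, 0, 0]], [[-17, 0, -10], [0, 0, 0]]]'

```text
t: 9.3
tool_pos: [0.4726, -0.1534, 0.3247]
tcp_rot: [[0.973, 0.232, -0.0], [0.232, -0.973, 0.0], [-0.0, -0.0, -1.0]]
contact_force: [-0.4, -0.1, -0.2]
grip_width: 0.0122
```

Call:
jog_arm --commands '[[[-2, 0, 0], [0, 0, 0]], [[-2, 0, 0], [0, 0, 0]], [[-2, 0, 0], [0, 0, 0]], [[-2, 0, 0], [0, 0, 0]], [[-2, 0, 0], [0, 0, 0]]]'

```text
t: 9.93
tool_pos: [0.4538, -0.1576, 0.3247]
tcp_rot: [[0.973, 0.233, 0.0], [0.233, -0.973, 0.001], [0.0, -0.001, -1.0]]
contact_force: [0.2, -0.5, 0.1]
grip_width: 0.012
```

```bash
python3 -c "
from h import *
save('scene','s5.png',(200,120,380,270),4); save('top','t5.png')
p,e,T=rackfit()
d=np.load('pics/top_d.npy'); c=camera_params('top'); f=200/np.tan(np.radians(c['fovy'])/2)
v,u=np.mgrid[100:300,250:450]; z=d[100:300,250:450]
X=(np.stack([(u-c['cx'])/f*z,(v-c['cy'])/f*z,z],-1)-c['t'])@np.array(c['R'])
co,s=np.cos(p[2]),np.sin(p[2]); D=X[...,:2]-p[:2]
L=np.stack([D@[co,s],D@[-s,co],X[...,2]],-1).reshape(-1,3)
for y in(.0385,-.0385):
    print(y,[(round(x,3),float(np.median(L[(abs(L[:,0]-x)<.003)&(abs(L[:,1]-y)<.02),2]).round(3))) for x in np.arange(.04,.12,.006)])
"
```

```text
0.0385 [(np.float64(0.04), 0.035), (np.float64(0.046), 0.035), (np.float64(0.052), 0.036), (np.float64(0.058), 0.037), (np.float64(0.064), 0.038), (np.float64(0.07), 0.038), (np.float64(0.076), 0.037), (np.float64(0.082), 0.038), (np.float64(0.088), 0.06), (np.float64(0.094), 0.065), (np.float64(0.1), 0.064), (np.float64(0.106), 0.063), (np.float64(0.112), 0.059), (np.float64(0.118), 0.062)]
-0.0385 [(np.float64(0.04), 0.034), (np.float64(0.046), 0.034), (np.float64(0.052), 0.035), (np.float64(0.058), 0.036), (np.float64(0.064), 0.037), (np.float64(0.07), 0.038), (np.float64(0.076), 0.064), (np.float64(0.082), 0.074), (np.float64(0.088), 0.077), (np.float64(0.094), 0.077), (np.float64(0.1), 0.075), (np.float64(0.106), 0.075), (np.float64(0.112), 0.066), (np.float64(0.118), 0.062)]
```

View pics/s5.png

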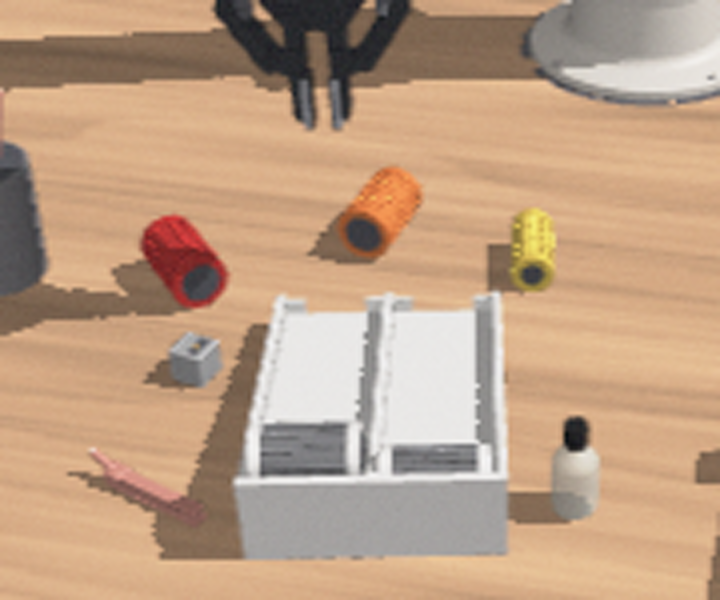

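Both rollers sit behind the end wall, fat at (305,448) and slim at (435,458). The bystanders have not moved and the gripper is clear, so I'm handing in.

```bash
python3 -c "
from rig import *
print(hand_in())"
```

```text
the job is handed in; nothing more can be done
None
```

I pushed both hair rollers up their gutters and over the crest, slim first and then fat, using the nearly closed fingertips. I then backed the arm away and handed the job in at about 10 s of the 64 s allowed.

- **Rollers:** in the last pictures both lie in the dip against the end wall. The depth readings put the fat roller at about x = 0.09 m with its top at 77 mm. The slim roller is at about x = 0.095 m with its top at 65 mm. Both match the parked positions given, to within about 2 mm.
- **Other things:** in the last picture, a crop around the rack, the nearby bystanders and look-alikes show no visible movement. I did not measure them. The brush and jar were outside that view, and the arm did not go near them.
- **Forces:** the wrist force was under 3 N at the end of every move. It is only reported there, so I did not see it in between.

No check failed or disagreed.

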